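# Screw a levelling foot down and clamp it

## Task

The heavy grey platform with the wine glass on it stands short on one foot. Turn the black knob until the rubber disc of that foot just bears on the cork mat below it, lightly but firmly (some 8 N), without driving it hard into the mat, then swing the red lever fully round to clamp the screw. Leave the platform, the glass on it and the things round it where they are.

Things in the scene. Friction and masses are not known exactly. Their poses are not given: they have to be found in the camera images.
- knob_grip (a point): Centre of the black fluted knob, an upright cylinder 37 mm in diameter and 26 mm high on a vertical steel stem. At start about 110 mm above the bench; it sinks with the screw, 1.91 mm per rad. Nothing within 60 mm of its axis stands higher than 25 mm below this point. Grip it from above at any yaw.
- foot_screw (a joint): Turn of the knob, rad, 0 to 6.2, starting at 0 to 0.5; grows clockwise as seen from above, which lowers the foot 12 mm a full turn. It stays where it is left. Torque to turn it: a steady 0.06 N m while the disc hangs free; once it bears, about 0.015 N m (0.012 to 0.019) more per newton of load.
- foot_stem: Lower end of the screw stem, turning and sinking with the knob; origin on its axis. A rubber disc, 64 mm in diameter, hangs under it, underside 17 mm below the origin. It starts 1 to 6 mm above a brown cork mat (95 mm square, fixed to the bench) of unknown thickness: the feel of the knob tells when it bears. It is sprung: after touching, the load grows 7 N per mm, 13.4 N per rad of knob.
- clamp (a joint): Angle of the clamp lever, rad: starts at 0 to 0.15 (loose), fully clamped at its stop, 1.2. It grows when the lever swings anticlockwise as seen from above. Friction 0.25 N m: it takes about 3.5 N at the handle and stays where it is left.
- clamp_grip (a point): On the axis of the red upright handle at the end of the clamp lever, 16 mm in diameter, 36 mm high; this point lies 12 mm below its top and 89 mm above the bench. The lever arm (10 mm thick, its top 73 mm above the bench) runs level from here to the pivot, 75 mm away.
- clamp_pivot (a point): On the vertical axis about which the clamp lever swings, at the height of clamp_grip.
- platform_top (a point): Centre of the top face of the grey steel platform (240 x 260 mm, top 48 mm above the bench, 9 kg, loose on three fixed rubber feet; x and y along its edges, z up). Knob axis at x -80, y -100 mm from here, lever pivot at -80, -45; foot of the wine glass at about +60, +50.
- wine_glass: Clear stemmed wine glass with a gilt rim, 90 mm across, 147 mm high, standing loose on the platform; origin at the centre of its underside.
- egg_cup: Loose white egg cup with a gilt rim, 49 mm across, 62 mm high, on the bench; origin under its centre.
- jug: Loose flowered cream jug, 75 x 156 x 127 mm high, on the bench; origin under its centre.
Mind the look-alikes: they are no part of the job. What is shaped like the wine_glass but pink or turquoise is not meant.

How it is judged:
By the outcome, as a careful person would: the job done as asked, in the order asked, and still so for the second after the job is handed in, with the robot touching nothing.
It also fails if it takes over 72 s, if anything falls off the work surface, if the arm or the gripper's body presses on something with over 40 N, if the wrist force passes 120 N, or if a joint passes its speed limit or range.

## Robot

A 7-joint arm with a two-finger parallel gripper is mounted at the origin on the work surface; the furniture and walls round the work are solid. World frame = base frame: x ahead of the robot, y to its left, z up, the work surface at z = 0. Lengths are in m, angles in rad, forces in N, time in s.
With the tool pointing down it reaches from about 0.4 to 0.85 m from the base axis. Payload 10.4 kg.
Tool frame: the origin (TCP) lies at the very end of the fingers, on their centre line; the grasp point (between the pads) lies 19 mm behind it; z points along the fingers, y is the line along which they close (so a half turn about z gives the same grasp; the last joint's range is limited). The gripper opens to 87 mm and grips with 3 to 60 N. Pads are 19 mm wide; open, the fingers measure 117 mm over their backs; the gripper's body (75 mm by 190 mm) begins 51 mm behind the grasp point.
Start: joints at [1.223, 0.332, -0.065, 1.46, 0.022, 1.35, -0.088], TCP at [0.199, -0.592, 0.223] pointing down, gripper open.
Joint ranges: [-2.6, 2.6], [-0.5, 2.12], [-1.47, 1.34], [0.16, 2.42], [-1.27, 4.41], [0.06, 2.06], [-2.6, 2.6]. Speed limits (rad/s): [2.22, 2.22, 2.79, 2.79, 3.14, 3.14, 3.14].

## Interface

Orientations are given as a unit quaternion [x, y, z, w].
In Python, from bench import r gives the robot as it stands.
- The arm moves only by the shell command python3 -m crank 'ROWS' [FORCE]. ROWS is JSON, a list that holds one entry, the list of rows, each a list of 5 numbers: the shift along the tool's x, y, z in mm, then the turn about the tool's z in degrees, then the opening, from -1 (shut) to 1 (fully open). A call has 1 to 20 rows; each row is the pose to reach, as a shift and turn from the pose commanded when the call began, along the tool's axes at that moment; what a row does not reach only later rows make up. A row lasts 1/10 s, in which the tool goes at most 50 mm and 8.59 degrees, less where a joint would pass 70% of its speed; a pose out of reach is approached as far as the arm can. A call with a gripper value outside its range is refused whole. The fingers move at their own pace and stop on an object; FORCE is the grip in N (left out, the last holds). Time passes only in rows, so rows that repeat a pose let the fingers close. It gives the time, the measured TCP pose, the force, the opening and the grip force at its end, in the units of the state.
- r.read_state(): the state, without advancing time (a new reading comes with each control period).
- r.camera(name): name is "scene" or "top" or "wrist"; returns a dict with "image" (400x640x3 uint8, red, green, blue), "vfov" (degrees; the focal length in pixels is half the picture's height over the tangent of half this angle, whatever the lens; pixels are square), "cx", "cy" (the principal point, pixels), "eye" and "attitude" of the camera in the world. Camera axes: x right, y down, z forward; pixel columns grow to the right and rows downward; lengths in m; the calibration is good to about 2 mm. A picture is of the moment at which its call begins. There is no depth.
- r.close_job(): hands the job in; it is judged then, once.
The state is a dict: "time": time; "joint_positions": joint angles; "joint_vel": joint speeds; "joint_torque": joint torques, N m; "ee_pos": TCP position; "eef_rot": TCP orientation; "ft_force": force on the tool from outside, world axes, zero at the start; "torque": the same for the moment, N m; "width": finger opening in m; "grip_force": force on a finger pad.
Only numpy, scipy, OpenCV 4.12 (cv2) and the standard library are available. Lean on these libraries where they do the work, as an engineer would, in place of code of your own. Each camera call takes 0.05 s, during which the arm holds its last target. There are 200 camera calls.

## Working session

There is one attempt and no reset: what is moved stays moved. The work goes in short steps, Python scripts to look and compute and a shell command to move; the robot and the scene stay as the last step left them, time stands still between calls to the robot, and variables do not carry over. Pictures are saved under pics/ and viewed, at most 10 in all, crops included, and the job is handed in when it is done.

```bash
mkdir -p pics; ls
python3 - <<'E'
from bench import r
import cv2,json
s=r.read_state();print({k:s[k] for k in('time','ee_pos','eef_rot','ft_force','torque','width')})
for n in('scene','top'):
    c=r.camera(n);cv2.imwrite(f'pics/{n}0.png',c['image'][:,:,::-1]);print(n,c['vfov'],c['cx'],c['cy'],c['eye'],c['attitude'])
E
```

```text
pics
{'time': 0.0, 'ee_pos': array([ 0.1993076 , -0.59195458,  0.22173945]), 'eef_rot': array([ 9.86841286e-01,  1.61690294e-01, -1.43163236e-04, -7.09876760e-04]), 'ft_force': array([0.05913071, 0.35391941, 1.00784238]), 'torque': array([-0.0480988 , -0.02559403,  0.04193212]), 'width': 0.08665770967874008}
scene 45.77706857971708 324.6828845406749 198.79356020317226 [0.10532724 0.63322527 0.80433163] [-0.21377499  0.8835168  -0.40360705  0.10392149]
top 54.500780300573766 318.95816399025347 203.5030239318613 [ 0.44611414 -0.0855564   1.19065129] [ 0.71217466 -0.7010056   0.03324703 -0.01711817]
```

View pics/top0.png

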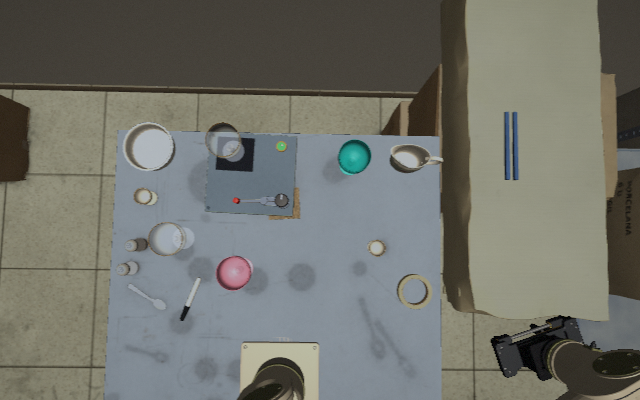

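View pics/scene0.png

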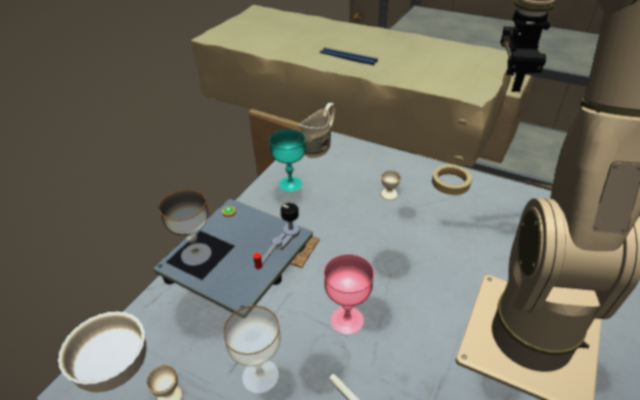

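Top view: the knob is at about (281,200), the red handle at (236,201) and the platform spans (207..296,135..215). Its clear glass is at (230,150). Candidates:
- **Clear glasses:** (225,145) on the platform is the one meant, and (168,238) on the bench is a look-alike.
- **Coloured glasses:** pink (234,272) and turquoise (354,157) are look-alikes.
- **Knob:** black (281,200), against the green cap at (281,146).
- **Lever:** red handle (236,201) only.

Next I'll measure and check in a close crop.

```bash
cat > h.py <<'E'
from bench import r
import numpy as np,cv2
from scipy.spatial.transform import Rotation as R
def ray(c,p):
    f=c['image'].shape[0]/2/np.tan(np.radians(c['vfov'])/2)
    return np.array(c['eye']),R.from_quat(c['attitude']).apply([(p[0]-c['cx'])/f,(p[1]-c['cy'])/f,1])
def at(c,p,z):
    e,d=ray(c,p);return e+d*(z-e[2])/d[2]
def tri(c1,p1,c2,p2):
    e,d=ray(c1,p1);g,k=ray(c2,p2);t=np.linalg.lstsq(np.c_[d,-k],g-e,rcond=None)[0]
    a,b=e+d*t[0],g+k*t[1];return (a+b)/2,np.linalg.norm(a-b)
def proj(c,P):
    f=c['image'].shape[0]/2/np.tan(np.radians(c['vfov'])/2)
    q=R.from_quat(c['attitude']).inv().apply(np.array(P)-c['eye']);return q[:2]/q[2]*f+[c['cx'],c['cy']]
E
python3 - <<'E'
from h import *
t=r.camera('top');s=r.camera('scene')
print('knob',at(t,(281,200),.123),tri(t,(281,200),s,(290,209)))
print('handle',at(t,(236,201),.101),tri(t,(236,201),s,(257,256)))
print('block',tri(t,(512,145),s,(349,56)), 'gripper',proj(t,r.read_state()['ee_pos']))
for p in((209,135),(297,136),(295,215),(206,212)):print('corner',at(t,p,.048))
a=cv2.resize(t['image'][120:230,190:310],None,fx=5,fy=5,interpolation=2)
cv2.imwrite('pics/crop1.png',a[:,:,::-1])
E
```

```text
knob [ 0.53043719 -0.00471454  0.123     ] (array([ 0.53055913, -0.00453855,  0.11966154]), np.float64(0.0003206240780199944))
handle [0.52724551 0.12267333 0.101     ] (array([0.52962119, 0.12477353, 0.0965116 ]), np.float64(0.004718421993836029))
block (array([ 0.67971976, -0.61414324,  0.19379737]), np.float64(0.0013452205184827256)) gripper [513.22974844 334.30822306]
corner [0.72628213 0.21846964 0.048     ]
corner [ 0.72868913 -0.04247773  0.048     ]
corner [ 0.49281737 -0.04108129  0.048     ]
corner [0.4974506  0.21919475 0.048     ]
```

View pics/crop1.png

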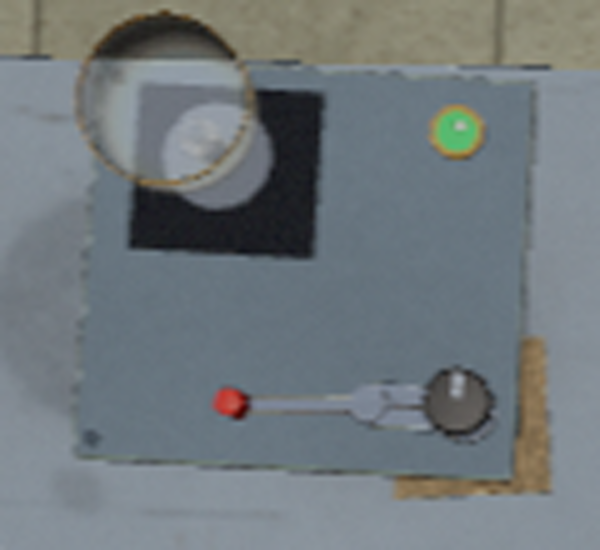

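The crop confirms it. The black knob (281.6,200) is at (0.530,-0.005), and the red handle (236,200.4) is at the end of its arm at about (0.529,0.124), with the pivot near y 0.05. The platform is nearly square to the world. Travelling high to the knob.

```bash
python3 -m crank '[[[0,0,-50,0,1],[0,0,-80,0,1],[250,-225,-80,0,1],[250,-225,-80,0,1],[250,-225,-80,0,1],[300,-270,-80,0,1],[350,-315,-80,0,1],[400,-360,-80,0,1],[450,-405,-80,0,1],[500,-450,-70,0,1],[500,-450,-60,0,1],[500,-450,-60,0,1],[500,-450,-60,0,1],[500,-450,-60,0,1],[500,-450,-60,0,1],[500,-450,-60,0,1],[500,-450,-60,0,1],[500,-450,-60,0,1]]]'
python3 - <<'E'
from h import *
s=r.read_state();print(s['time'],s['ee_pos'],s['joint_positions'],R.from_quat(s['eef_rot']).as_matrix()[:,0])
c=r.camera('wrist');cv2.imwrite('pics/w1.png',c['image'][:,:,::-1]);print(proj(c,[.530,-.005,.123]),proj(c,[.529,.124,.101]))
E
```

```text
time: 2.0
ee_pos: [0.5296, -0.0065, 0.2822]
eef_rot: [0.987, 0.162, -0.0, -0.0]
ft_force: [-0.5, 0.1, -0.4]
width: 0.0869
grip_force: 0.0
2.0 [ 0.52955752 -0.00646372  0.2822232 ] [ 0.53221109  0.14844464 -0.66889283  1.58887335  0.09267284  1.43724971
 -1.38905879] [ 9.47494172e-01  3.19772201e-01 -7.30046199e-04]
[313.95725717 178.71926619] [207.39227639 140.00590905]
```

View pics/w1.png

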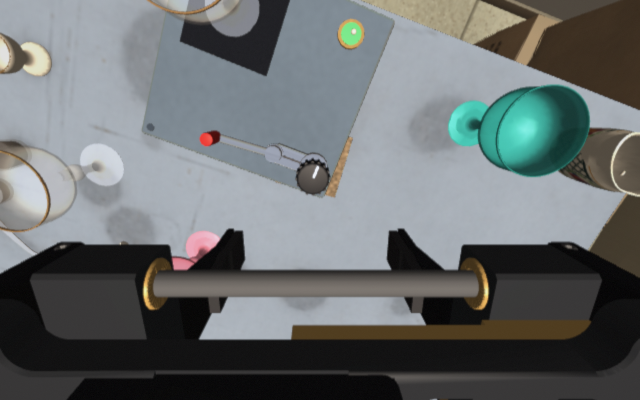

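Wrist view: knob top centre at (313,177) and handle top at (209,138), both within about 2 px of prediction. Next I'll refine the position and pre-rotate anticlockwise above the knob.

```bash
python3 -m crank '[[[0,0,0,-8,1],[0,0,0,-16,1],[0,0,20,-24,1],[0,0,40,-32,1],[0,0,60,-40,1],[0,0,80,-48,1],[0,0,80,-56,1],[0,0,80,-64,1],[0,0,80,-72,1],[0,0,80,-80,1],[0,0,80,-88,1],[0,0,80,-96,1],[0,0,80,-100,1],[0,0,80,-100,1]]]'
python3 - <<'E'
from h import *
s=r.read_state();print(s['time'],s['joint_positions'],R.from_quat(s['eef_rot']).as_matrix())
c=r.camera('wrist');cv2.imwrite('pics/w2.png',c['image'][:,:,::-1]);print(proj(c,[.530,-.005,.123]))
E
```

```text
time: 3.45
ee_pos: [0.5294, -0.0082, 0.2026]
eef_rot: [0.511, 0.859, -0.0, 0.0]
ft_force: [-0.2, 0.1, 0.8]
width: 0.0866
grip_force: 0.0
3.45 [ 0.6770963   0.22710875 -0.84507272  1.70578143  0.17742567  1.28801413
  0.29254562] [[-4.77318626e-01  8.78730293e-01  4.77841740e-05]
 [ 8.78729754e-01  4.77318392e-01 -1.08225737e-03]
 [-9.73820603e-04 -4.74592227e-04 -9.99999413e-01]]
[319.45061312 200.2619539 ]
```

View pics/w2.png

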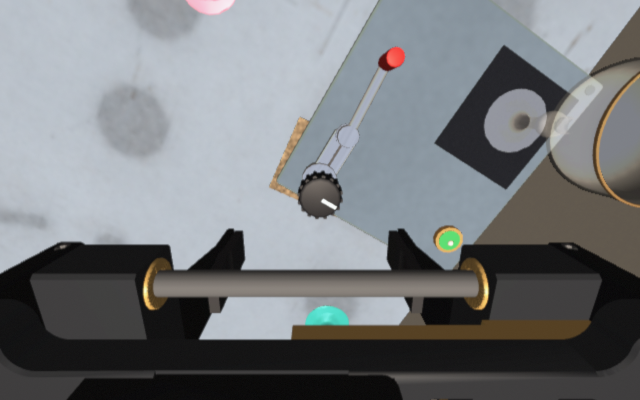

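Knob top centre is at (320.5,197) here. Working out the correction.

Run:
```python
from h import *
c=r.camera('wrist');k=at(c,(320.5,197),.123);print(k,at(c,(396,54),.101),at(c,(347,130),.08))
s=r.read_state();M=R.from_quat(s['eef_rot']).as_matrix()
k2=(k+[.530,-.005,.123])/2; print(k2,M.T@(k-s['ee_pos'])*1e3,M.T@(k2-s['ee_pos'])*1e3)
```

```text
[ 0.52945359 -0.00170214  0.123     ] [0.52860925 0.12858053 0.101     ] [0.52673925 0.05685017 0.08      ]
[ 0.5297268  -0.00335107  0.123     ] [ 5.25589038  2.73737137 79.63044426] [ 3.67514701  2.19435601 79.63165279]
```

```bash
python3 -m crank '[[[4,2.5,0,-8,1],[4,2.5,0,-16,1],[4,2.5,0,-24,1],[4,2.5,0,-32,1],[4,2.5,0,-40,1],[4,2.5,10,-48,1],[4,2.5,20,-56,1],[4,2.5,30,-64,1],[4,2.5,40,-72,1],[4,2.5,50,-80,1],[4,2.5,60,-88,1],[4,2.5,75,-96,1],[4,2.5,90,-104,1],[4,2.5,100,-110,1],[4,2.5,110,-110,1],[4,2.5,110,-110,1],[4,2.5,110,-110,1]]]'
python3 -m crank '[[[0,0,0,0,0.2],[0,0,0,0,-0.2],[0,0,0,0,-0.5],[0,0,0,0,-0.5],[0,0,0,0,-0.5],[0,0,0,0,-0.5],[0,0,0,0,-0.5],[0,0,0,0,-0.5]]]' 35
cat > st.py <<'E'
from h import *
for i in range(1):
    s=r.read_state();e=s['eef_rot'];print(round(s['time'],2),'pos',np.round(s['ee_pos'],4),'yaw',round(np.degrees(2*np.arctan2(e[1],e[0])),2),'F',np.round(s['ft_force'],2),'T',np.round(s['torque'],3),'w',round(s['width'],4),'g',round(s['grip_force'],1),'q7',round(s['joint_positions'][6],3),'tau7',round(s['joint_torque'][6],3))
E
python3 st.py
```

```text
time: 5.25
ee_pos: [0.5301, -0.0017, 0.0928]
eef_rot: [-0.41, 0.912, -0.0, -0.0]
ft_force: [0.1, -0.2, 0.1]
width: 0.0869
grip_force: 0.0
time: 6.05
ee_pos: [0.5307, -0.0022, 0.0926]
eef_rot: [-0.411, 0.911, -0.001, 0.001]
ft_force: [4.2, -3.0, -2.0]
width: 0.0363
grip_force: 35.0
6.05 pos [ 0.5307 -0.0022  0.0926] yaw 228.58 F [ 4.23 -2.99 -1.95] T [-0.365 -0.936  0.085] w 0.0363 g 35.0 q7 2.001 tau7 -0.046
```

```bash
python3 -m crank '[[[0,-0.8,0,0,-0.5],[0,-0.8,0,0,-0.5]]]' >/dev/null; python3 st.py
python3 -m crank '[[[0,0,0.1,3,-0.5],[0,0,0.2,6,-0.5],[0,0,0.33,10,-0.5],[0,0,0.33,10,-0.5]]]' >/dev/null; python3 st.py
python3 -m crank '[[[0,0,0.1,3,-0.5],[0,0,0.2,6,-0.5],[0,0,0.33,10,-0.5],[0,0,0.33,10,-0.5]]]' >/dev/null; python3 st.py
python3 -m crank '[[[0,0,0.1,3,-0.5],[0,0,0.2,6,-0.5],[0,0,0.33,10,-0.5],[0,0,0.33,10,-0.5]]]' >/dev/null; python3 st.py
python3 -m crank '[[[0,0,0.1,3,-0.5],[0,0,0.2,6,-0.5],[0,0,0.33,10,-0.5],[0,0,0.33,10,-0.5]]]' >/dev/null; python3 st.py
```

```text
6.25 pos [ 0.5307 -0.0023  0.0926] yaw 228.6 F [ 1.43 -1.09 -0.8 ] T [-0.127 -0.406 -0.058] w 0.0362 g 35.0 q7 2.001 tau7 0.004
6.65 pos [ 0.5308 -0.0023  0.0922] yaw 218.53 F [ 2.43 -0.54 -0.94] T [-0.114 -0.596 -0.086] w 0.0361 g 35.0 q7 1.843 tau7 -1.097
7.05 pos [ 0.5308 -0.0023  0.0919] yaw 208.64 F [ 2.76 -2.28 -1.76] T [-0.216 -0.676 -0.051] w 0.0362 g 35.0 q7 1.686 tau7 -1.102
7.45 pos [ 0.5308 -0.0024  0.0916] yaw 198.7 F [ 2.9  -2.3  -1.03] T [-0.279 -0.795 -0.065] w 0.0359 g 35.0 q7 1.528 tau7 -1.107
7.85 pos [ 0.5308 -0.0024  0.0913] yaw 188.74 F [ 2.97 -3.13 -1.36] T [-0.351 -0.856 -0.06 ] w 0.0361 g 35.0 q7 1.368 tau7 -1.112
```

```bash
cat > av.py <<'E'
from h import *
L=[]
for i in range(8):
    c=r.camera('wrist');s=r.read_state();L.append(np.r_[s['ft_force'],s['torque'],s['joint_torque'][6]])
L=np.array(L);e=s['eef_rot'];print(round(s['time'],2),'yaw',round(np.degrees(2*np.arctan2(e[1],e[0])),2),'z',round(s['ee_pos'][2],4),'mean',np.round(L.mean(0),3),'sdTz',round(L[:,5].std(),3))
E
python3 av.py
python3 - <<'E'
from h import *
c=r.camera('wrist');cv2.imwrite('pics/w3.png',c['image'][:,:,::-1])
E
```

```text
8.25 yaw 188.76 z 0.0913 mean [ 4.212 -3.223 -1.773 -0.497 -0.947  0.033 -0.079] sdTz 0.041
```

View pics/w3.png

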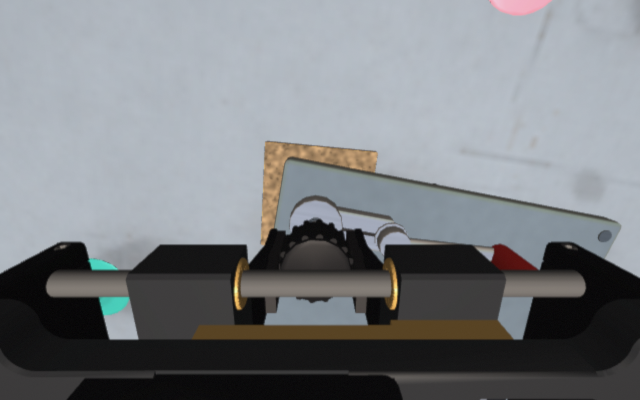

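The wrist view shows the knob firmly between the pads at (318,260), with mat and lever clear. Torque noise is 0.04 N m, so I'll sample often while moving.

```bash
cat > q.py <<'E'
from h import *
s=r.read_state();e=s['eef_rot'];y=np.degrees(2*np.arctan2(e[1],e[0]))
l='%.2f yaw %.2f Tz %.3f F %.1f %.1f %.1f t7 %.3f z %.4f'%(s['time'],y,s['torque'][2],*s['ft_force'],s['joint_torque'][6],s['ee_pos'][2]);print(l);open('log.txt','a').write(l+'\n')
E
c(){ python3 q.py; }
python3 -m crank '[[[-0.4,-0.4,0.1,3,-0.5]]]'>/dev/null;c
python3 -m crank '[[[0,0,0.1,3,-0.5]]]'>/dev/null;c
python3 -m crank '[[[0,0,0.1,3,-0.5]]]'>/dev/null;c
python3 -m crank '[[[0,0,0.1,3,-0.5]]]'>/dev/null;c
python3 -m crank '[[[0,0,0.1,3,-0.5]]]'>/dev/null;c
python3 -m crank '[[[0,0,0.1,3,-0.5]]]'>/dev/null;c
python3 -m crank '[[[0,0,0.1,3,-0.5]]]'>/dev/null;c
python3 -m crank '[[[0,0,0.1,3,-0.5]]]'>/dev/null;c
```

```text
8.40 yaw 185.75 Tz 0.056 F 0.6 -1.5 1.1 t7 1.758 z 0.0911
8.50 yaw 182.65 Tz 0.069 F 0.7 -2.7 0.8 t7 1.049 z 0.0910
8.60 yaw 179.65 Tz 0.083 F 1.0 -2.5 0.3 t7 0.969 z 0.0909
8.70 yaw 176.65 Tz 0.053 F 1.9 -3.0 -0.1 t7 0.965 z 0.0908
8.80 yaw 173.64 Tz 0.101 F 1.0 -3.9 0.3 t7 0.967 z 0.0907
8.90 yaw 170.65 Tz 0.096 F 2.3 -3.0 1.7 t7 0.968 z 0.0906
9.00 yaw 167.64 Tz 0.050 F 0.8 -3.8 0.2 t7 0.970 z 0.0905
9.10 yaw 164.64 Tz 0.049 F 1.3 -2.8 0.3 t7 0.971 z 0.0904
```

Joint-7 torque while turning is very clean (0.97 steady when free), so it will show contact well.

```bash
c(){ python3 q.py; }
python3 -m crank '[[[0,-0.3,0.1,3,-0.5]]]'>/dev/null;c
python3 -m crank '[[[0,0,0.1,3,-0.5]]]'>/dev/null;c
python3 -m crank '[[[0,0,0.1,3,-0.5]]]'>/dev/null;c
python3 -m crank '[[[0,0,0.1,3,-0.5]]]'>/dev/null;c
python3 -m crank '[[[0,0,0.1,3,-0.5]]]'>/dev/null;c
python3 -m crank '[[[0,0,0.1,3,-0.5]]]'>/dev/null;c
python3 -m crank '[[[0,0,0.1,3,-0.5]]]'>/dev/null;c
python3 -m crank '[[[0,0,0.1,3,-0.5]]]'>/dev/null;c
python3 -m crank '[[[0,0,0.1,3,-0.5]]]'>/dev/null;c
```

```text
9.20 yaw 161.65 Tz 0.031 F 1.7 -1.8 -0.3 t7 0.947 z 0.0903
9.30 yaw 158.66 Tz 0.090 F 1.8 -2.9 0.2 t7 0.983 z 0.0902
9.40 yaw 155.65 Tz 0.077 F 2.2 -2.1 -0.5 t7 0.975 z 0.0901
9.50 yaw 152.65 Tz 0.066 F 1.9 -2.4 -0.3 t7 0.976 z 0.0900
9.60 yaw 149.66 Tz 0.023 F 0.8 -2.5 0.1 t7 0.956 z 0.0899
9.70 yaw 146.65 Tz 0.039 F 1.1 -2.6 0.4 t7 0.946 z 0.0899
9.80 yaw 143.66 Tz 0.089 F 1.0 -2.3 0.8 t7 0.941 z 0.0898
9.90 yaw 140.65 Tz 0.077 F 0.9 -2.3 1.6 t7 0.932 z 0.0897
10.00 yaw 137.66 Tz 0.108 F 1.0 -3.0 0.8 t7 0.922 z 0.0896
```

Joint-7 torque started to fall near yaw 151°, about 0.009 per 3°. That matches the disc beginning to bear. Continuing in small steps.

```bash
c(){ python3 q.py; }
python3 -m crank '[[[0,0,0.1,3,-0.5]]]'>/dev/null;c
python3 -m crank '[[[0,0,0.1,3,-0.5]]]'>/dev/null;c
python3 -m crank '[[[0,0,0.1,3,-0.5]]]'>/dev/null;c
python3 -m crank '[[[0,0,0.1,3,-0.5]]]'>/dev/null;c
```

```text
10.10 yaw 134.66 Tz 0.154 F 0.4 -2.3 0.8 t7 0.910 z 0.0895
10.20 yaw 131.66 Tz 0.076 F 1.9 -3.0 1.4 t7 0.898 z 0.0893
10.30 yaw 128.66 Tz 0.191 F 0.8 -2.6 0.6 t7 0.886 z 0.0893
10.40 yaw 125.66 Tz 0.182 F 0.6 -3.2 2.6 t7 0.874 z 0.0892
```

```bash
c(){ python3 q.py; }
python3 -m crank '[[[0,0,0.1,3,-0.5]]]'>/dev/null;c
python3 -m crank '[[[0,0,0.1,3,-0.5]]]'>/dev/null;c
python3 -m crank '[[[0,0,0.05,2,-0.5]]]'>/dev/null;c
python3 -m crank '[[[0,0,0,0,-0.5],[0,0,0,0,-0.5]]]'>/dev/null;c
```

```text
10.50 yaw 122.66 Tz 0.166 F 1.0 -3.0 0.7 t7 0.862 z 0.0891
10.60 yaw 119.66 Tz 0.196 F 0.7 -2.8 1.4 t7 0.851 z 0.0890
10.70 yaw 117.67 Tz 0.192 F 0.7 -2.1 1.8 t7 0.221 z 0.0889
10.90 yaw 117.75 Tz 0.027 F -0.3 -2.1 2.1 t7 -0.107 z 0.0889
```

The running torque rose by about 0.12 N m, roughly 8 N, 33° past contact. Releasing, rising and moving over the lever handle.

```bash
python3 -m crank '[[[0,0,0,0,0],[0,0,0,0,0.5],[0,0,0,0,1],[0,0,0,0,1],[0,0,0,0,1],[0,0,-20,0,1],[0,0,-50,0,1],[0,0,-75,0,1],[0,0,-75,0,1],[40,20,-75,-8,1],[80,40,-75,-16,1],[116,58,-75,-24,1],[116,58,-75,-32,1],[116,58,-75,-32,1],[116,58,-75,-32,1],[116,58,-75,-32,1]]]'
python3 st.py
python3 - <<'E'
from h import *
t=r.camera('top');c=r.camera('wrist');cv2.imwrite('pics/w4.png',c['image'][:,:,::-1]);print(proj(c,[.528,.1275,.101]))
for n,p in(('pink',(234,272)),('clear2',(168,238)),):print(n,at(t,p,.147))
E
```

```text
time: 12.5
ee_pos: [0.5287, 0.1256, 0.1635]
eef_rot: [0.265, 0.964, -0.0, -0.0]
ft_force: [0.5, 0.6, 0.5]
width: 0.0868
grip_force: 0.0
12.5 pos [0.5287 0.1256 0.1635] yaw 149.31 F [0.48 0.6  0.49] T [ 0.078 -0.185  0.01 ] w 0.0868 g 0.0 q7 0.522 tau7 -0.02
[318.44454929 208.86054788]
pink [0.33520689 0.11348219 0.147     ]
clear2 [0.42234105 0.29053179 0.147     ]
```

View pics/w4.png

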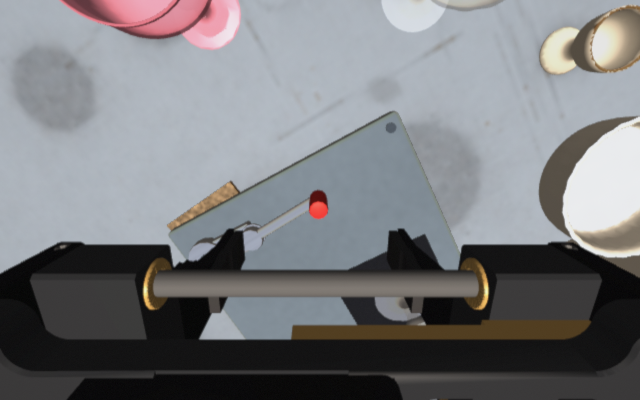

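Handle top is at (318,210), predicted (318,209). Descending with the fingers half open, then gripping gently.

```bash
python3 -m crank '[[[1.5,1.4,0,0,0.1],[1.5,1.4,0,0,0.1],[1.5,1.4,20,0,0.1],[1.5,1.4,40,0,0.1],[1.5,1.4,60,0,0.1],[1.5,1.4,75,0,0.1],[1.5,1.4,84.5,0,0.1],[1.5,1.4,84.5,0,0.1],[1.5,1.4,84.5,0,0.1],[1.5,1.4,84.5,0,-0.4],[1.5,1.4,84.5,0,-0.8],[1.5,1.4,84.5,0,-0.8],[1.5,1.4,84.5,0,-0.8],[1.5,1.4,84.5,0,-0.8],[1.5,1.4,84.5,0,-0.8]]]' 15
python3 st.py
python3 - <<'E'
import numpy as np
# arc rows about pivot, tool axes at yaw 149.3; pivot from knob axis + 55 mm in y
y=np.radians(149.3);X=np.array([np.cos(y),np.sin(y)]);Y=np.array([np.sin(y),-np.cos(y)])
p=np.array([.5285,.0525]);a0=np.arctan2(.1275-.0525,.528-.5285)
for d in range(0,77,4):
    a=a0+np.radians(d);v=(p+.075*np.array([np.cos(a),np.sin(a)])-[.528,.1275])*1e3;print(d,np.round([v@X,v@Y],1),end='; ')
E
```

```text
time: 14.1
ee_pos: [0.528, 0.1288, 0.0795]
eef_rot: [0.262, 0.965, -0.0, 0.0]
ft_force: [-1.5, -1.7, 1.3]
width: 0.0155
grip_force: 15.0
14.1 pos [0.528  0.1288 0.0795] yaw 149.6 F [-1.47 -1.75  1.33] T [-0.083  0.014 -0.025] w 0.0155 g 15.0 q7 0.454 tau7 -0.004
0 [-0. -0.]; 4 [ 4.4 -2.9]; 8 [ 8.6 -6. ]; 12 [12.5 -9.5]; 16 [ 16.2 -13.2]; 20 [ 19.6 -17.1]; 24 [ 22.8 -21.3]; 28 [ 25.6 -25.7]; 32 [ 28.2 -30.3]; 36 [ 30.4 -35. ]; 40 [ 32.2 -39.9]; 44 [ 33.8 -44.9]; 48 [ 34.9 -50. ]; 52 [ 35.7 -55.2]; 56 [ 36.2 -60.4]; 60 [ 36.3 -65.6]; 64 [ 36.  -70.9]; 68 [ 35.3 -76.1]; 72 [ 34.3 -81.2]; 76 [ 33.  -86.3];
```

```bash
python3 -m crank '[[[4.4,-2.9,0,-3,-0.8],[8.6,-6,0,-6,-0.8],[12.5,-9.5,0,-9,-0.8],[16.2,-13.2,0,-12,-0.8],[19.6,-17.1,0,-15,-0.8],[22.8,-21.3,0,-18,-0.8],[25.6,-25.7,0,-21,-0.8],[28.2,-30.3,0,-24,-0.8],[30.4,-35,0,-27,-0.8],[32.2,-39.9,0,-30,-0.8]]]' 15
python3 st.py
```

```text
time: 15.1
ee_pos: [0.4814, 0.1103, 0.0796]
eef_rot: [0.002, 1.0, 0.0, 0.002]
ft_force: [8.4, -0.7, -5.6]
width: 0.0156
grip_force: 15.1
15.1 pos [0.4814 0.1103 0.0796] yaw 179.72 F [ 8.39 -0.65 -5.61] T [-0.132 -1.871  0.052] w 0.0156 g 15.1 q7 0.995 tau7 -1.354
```

```bash
python3 -m crank '[[[3.9,-3.5,0,-2,-0.8],[7.5,-7.3,0,-4,-0.8],[10.9,-11.3,0,-6,-0.8],[14,-15.6,0,-8,-0.8],[16.8,-20,0,-10,-0.8],[18,-22.3,0,-11,-0.8],[19.2,-24.6,0,-12,-0.8],[20.3,-27,0,-13,-0.8]]]' 15 >/dev/null
python3 st.py
python3 -m crank '[[[0.6,-1.2,0,0,-0.8],[1,-2.4,0,-1,-0.8],[1,-2.4,0,-1,-0.8]]]' >/dev/null
python3 st.py
```

```text
15.9 pos [0.4605 0.0845 0.0796] yaw 192.68 F [ 5.82  2.92 -5.31] T [ 0.745 -1.365  0.135] w 0.0153 g 15.1 q7 1.287 tau7 -0.619
16.2 pos [0.4594 0.0821 0.0795] yaw 193.68 F [ 2.97  4.38 -1.61] T [ 1.094 -0.561  0.127] w 0.0155 g 15.1 q7 1.31 tau7 0.177
```

```bash
python3 -m crank '[[[0.4,-1.2,0,-1,-0.8],[0.4,-1.2,0,-1,-0.8]]]' >/dev/null; python3 st.py
python3 -m crank '[[[0.4,-1.2,0,-1,-0.8],[0.4,-1.2,0,-1,-0.8]]]' >/dev/null; python3 st.py
python3 -m crank '[[[0.4,-1.2,0,-1,-0.8],[0.4,-1.2,0,-1,-0.8]]]' >/dev/null; python3 st.py
```

```text
16.4 pos [0.459  0.081  0.0795] yaw 194.68 F [ 0.25  4.79 -0.33] T [ 1.194 -0.202  0.164] w 0.0158 g 15.1 q7 1.329 tau7 0.163
16.6 pos [0.4589 0.0807 0.0795] yaw 195.72 F [ 0.74  9.25 -2.13] T [ 2.097 -0.399  0.018] w 0.0156 g 15.1 q7 1.348 tau7 0.262
16.8 pos [0.459  0.0805 0.0796] yaw 196.75 F [ 1.07 12.57 -5.11] T [ 2.903 -0.583 -0.024] w 0.0155 g 15.1 q7 1.368 tau7 0.357
```

Position has stopped while force builds to 12.6 N, so the lever is at its stop. Giving one last small press, then releasing, rising and verifying.

```bash
python3 -m crank '[[[0.2,-1,0,0,-0.8],[0.2,-1,0,0,-0.8]]]' >/dev/null; python3 st.py
python3 -m crank '[[[0,1,0,0,-0.8],[0,1.5,0,0,-0.4],[0,1.5,0,0,0],[0,1.5,0,0,0],[0,1.5,0,0,0],[0,1.5,-20,0,0],[0,1.5,-60,0,0],[0,1.5,-100,0,0],[0,1.5,-140,0,0],[0,1.5,-140,0,0],[0,1.5,-140,0,0]]]'
python3 - <<'E'
from h import *
t=r.camera('top');c=r.camera('scene')
a=cv2.resize(t['image'][120:230,190:310],None,fx=3.6,fy=3.6,interpolation=2)
b=cv2.resize(c['image'][170:320,140:340],(400,300),interpolation=2)
o=np.zeros((396,832,3),np.uint8)[:, :800];o[:396,:400]=a[:396,:400];o[:300,400:]=b
cv2.imwrite('pics/end.png',o[:,:,::-1])
print(at(t,(281,200),.12))
E
```

```text
17.0 pos [0.459  0.0804 0.0796] yaw 196.76 F [ 2.45 15.71 -5.07] T [ 3.691 -0.468 -0.056] w 0.0155 g 15.1 q7 1.369 tau7 0.089
time: 18.1
ee_pos: [0.4589, 0.0774, 0.2198]
eef_rot: [-0.144, 0.99, -0.001, 0.001]
ft_force: [-0.1, -0.9, -0.9]
width: 0.0434
grip_force: 0.0
[ 0.53067413 -0.00448738  0.12      ]
```

View pics/end.png

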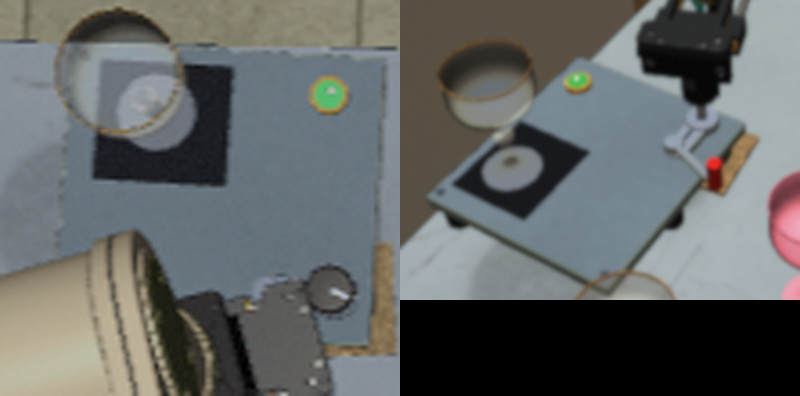

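The lever stands fully round, with the red handle at (714,170) in the right half. The knob mark has turned about 110°, and the platform and glass haven't moved. Handing in.

```bash
python3 -c "
from bench import r
print(r.close_job())"
```

```text
the job is handed in; nothing more can be done
None
```

The foot now bears on the cork mat at about 8 N (estimated from the turning torque), the red lever is clamped at its stop, the platform and wine glass look unmoved, and the job was handed in at about 18 s.

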